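# Put the label printer back into service after a roll change

### The job

The label printer has a fresh roll in it. Press its cover down until it is fully shut, then switch the printer on by pressing the white-bar end of the black power rocker fully down, then press the blue feed key right down and let it spring back. The switch stays off until the cover is shut, and the feed key is not pressed before the power is on; leave the red cancel key alone, don't pick up, shove or tip the printer, don't raise the cover further, and leave the goods and tools around it where they stand.

Things in the scene. Friction and masses are not known exactly. Their poses are not given: they have to be found in the camera images.
- printer: Grey desktop label printer, 270 mm deep (its x), 240 wide (its y), loose on rubber feet, 2 to 3 kg. Origin: centre of its underside. x from its front to its back (front towards the robot, turned 20 degrees at most), y to its left, z up. At y 40 to 120 mm a housing, top 165 mm up, has from front to back: blue feed key, red cancel key, display, power rocker. At y -119 to 35: label roll under the cover.
- cover (a joint): Angle of the printer's grey cover with clear window, rad: 0 fully shut (its top flush with the housing's top, 165 mm up); starts open at 0.4 to 0.8, front edge raised. Hinged at the printer's back; 225 mm from hinge to front edge, 154 wide, 15 thick. The hinge is stiff: it stays where it is left and takes 2 to 4 N at the front to push down.
- cover_hinge (a point): Middle of the cover's hinge axis (parallel to the printer's y), 150 mm above the table; in the printer's frame x = 118, y = -42 mm.
- cover_front (a point): Where to press the cover: upper face of its solid grey front band (70 mm deep, 154 wide), 195 mm from the hinge axis and 15 mm above the cover's underside plane through that axis, 30 mm behind the front edge, half-way across. Moves with the cover; 165 mm above the table when shut.
- rocker (a joint): Angle of the black power rocker, rad: 0 off (start), 0.44 on. 36 mm long (printer's x), 22 wide, two flat faces meeting in a shallow V at the pivot, half-way along. Off: rear face level, front face (white bar) sloping up towards the printer's front; pressing the front face down until level switches on. Stays as left; about 3 N at its front end moves it.
- rocker_on (a point): Where to press the rocker: its front (white-bar) face, 16 mm from the pivot and 2 from its end; in the printer's frame x = 41, y = 80 mm (pivot x = 55). 179 mm above the table when off, 172 when on (7 above the housing). Moves with the rocker.
- feed_key (a joint): How far the blue feed key is pressed, m: 0 up (start), 0.004 fully down. Springs back; 1.8 N to start it moving, 4.2 N fully down.
- feed_top (a point): Centre of the top of the blue feed key, the one nearest the printer's front; 18 mm (printer's x) x 26 mm (y), top 173 mm above the table (8 above the housing) when up; in the printer's frame x = -102, y = 80 mm. Moves with the key.
- cancel_key (a joint): How far the red cancel key is pressed, m: 0 up, 0.004 fully down; not to be pressed.
- cancel_top (a point): Centre of the top of the red cancel key, same shape and height as the feed key, 48 mm behind it; in the printer's frame x = -54, y = 80 mm.
- can_a: red food can with a white paper band, 75 mm diameter, 110 mm tall, to the right of the printer; origin at the centre of its underside; not to be moved
- can_b: the other red food can with a white paper band, 75 mm diameter, 110 mm tall, towards a side of the table; origin at the centre of its underside; not to be moved
- sauce_bottle: dark brown sauce bottle with yellow label and red cap, 60 mm diameter, 185 mm tall, to the right of the printer; origin at the centre of its underside; not to be moved
- spare_roll: spare roll of white labels standing on end, 96 mm diameter, 106 mm tall, with a 38 mm bore, to the left of the printer; origin at the centre of its underside; not to be moved
- scanner: dark hand-held bar-code scanner lying down, about 175 x 70 x 38 mm, to the left of the printer; x along it from handle to red window; origin at the centre of its underside; not to be moved
- spice_jar: orange spice jar with yellow cap, 52 mm diameter, 105 mm tall, towards a side of the table; origin at the centre of its underside; not to be moved
- carton: small cardboard box, 100 x 70 x 80 mm tall, towards a side of the table; origin at the centre of its underside; not to be moved

How it is judged:
On the way, in this order (a step that is already met when the one before it is completed fails the run):
1. the printer's cover is pressed fully shut, with the power still off (value of joint cover below 0.03 rad and value of joint rocker below 0.15 rad), for 0.2 s.
2. the power rocker is pressed fully on, with the cover shut (value of joint cover below 0.03 rad and value of joint rocker above 0.32 rad), for 0.2 s.
3. the blue feed key is pressed right down, with the cover shut and the power on (all of step 2 and value of joint feed_key above 0.003 m), for 0.1 s.
At the end, for the whole second after the job is handed in: Cover shut (within 0.03 rad), rocker on (above 0.32 of 0.44 rad), feed and cancel keys sprung up (within 1 mm), printer standing still and level (within 0.05 rad) and within 20 mm of where it stood, the seven bystanders within 20 mm of where they stood (all of step 2 and value of joint each of feed_key, cancel_key below 0.001 m and distance of each of printer, can_a, can_b, sauce_bottle, spare_roll, scanner, spice_jar, carton from where it was at the start of the episode below 0.02 m and angle between printer's own z axis and vertical below 0.05 rad and linear speed of printer below 0.01 m/s); the robot touches nothing.
It fails at once if the power is switched on while the cover is open, or the feed key is pressed while the power is off ((value of joint cover above 0.06 rad and value of joint rocker above 0.2 rad) or (value of joint feed_key above 0.0015 m and value of joint rocker below 0.3 rad)).
It fails at once if the red cancel key is pressed (more than 1.5 mm) (value of joint cancel_key above 0.0015 m).
It fails at once if the cover is raised further than it stood (value of joint cover above 0.95 rad).
It fails at once if the printer is lifted, tipped or shoved (20 mm, 0.1 rad) (distance of printer from where it was at the start of the episode above 0.02 m or angle between printer's own z axis and vertical above 0.1 rad).
It fails at once if a bystander is lifted, carried or knocked (20 mm or more) (distance of any of can_a, can_b, sauce_bottle, spare_roll, scanner, spice_jar, carton from where it was at the start of the episode above 0.02 m).
It also fails if it takes over 48 s, if anything falls off the work surface, if the arm or the gripper's body presses on something with over 40 N, if the wrist force passes 120 N, or if a joint passes its speed limit or range.

### The arm

A 6-joint arm with a two-finger parallel gripper is mounted at the origin on the work surface. World frame = base frame: x ahead of the robot, y to its left, z up, the work surface at z = 0. Lengths are in m, angles in rad, forces in N, time in s.
With the tool pointing down it reaches from about 0.4 to 0.825 m from the base axis. Payload 7 kg.
Tool frame: the origin (TCP) lies midway between the tips of the shut fingers; the grasp point (between the pads) lies 19 mm behind it; z points along the fingers, y is the line along which they close (so a half turn about z gives the same grasp; the last joint's range is limited). The gripper opens to 88 mm and grips with 3 to 60 N. Pads are 19 mm wide; open, the fingers measure 130 mm over their backs; the gripper's body (78 mm by 193 mm) begins 47 mm behind the grasp point.
Start: joints at [-1.047, 0.359, 0.012, 0, -1.224, -0.288], TCP at [0.158, -0.656, 0.19] pointing down, gripper open.
Joint ranges: [-3.07, 3.07], [-1.43, 2.12], [-1.02, 1.25], [-3.03, 1.67], [-3.05, -0], [-3.03, 3.03]. Speed limits (rad/s): [2.39, 2.39, 3.01, 3.14, 3.14, 3.14].

### API

Orientations are given as [roll, pitch, yaw] about the fixed x, y, z axes, in that order (R = Rz(yaw) Ry(pitch) Rx(roll)).
In Python, from station import telemetry, eyes, ticket, recognise, trace gives the robot as it stands. The module is installed in compiled form; this text tells all that it offers.
- The arm moves only by the tool servo_tool, never from a script. Its argument "series" is a list that holds one entry, the list of rows, each a list of 4 numbers: the shift along the tool's x, y, z in mm, then the turn about the tool's z in rad. In form: [[[x, y, z, roll], ...]]. A call has exactly 10 rows; each row shifts and turns the commanded pose from where the row before left it, along the tool's axes as they then stand; what a row does not reach is not made up. A row lasts 1/12 s, in which the tool goes at most 41.7 mm and 7.16 degrees, less where a joint would pass 70% of its speed; a pose out of reach is approached as far as the arm can. A call is refused whole if a number of a shift passes 41.7 or a number of a turn 0.125, either way. A call with a gripper value outside its range is refused whole. "claw" is the gripper's target within -1 to 1 (shut at 1, half-way at 0, fully open at -1), set as the call begins (left out, the last holds). The fingers move at their own pace and stop on an object; "grip_force" is the grip in N (left out, the last holds). Time passes only in rows, so rows that do not move let the fingers close, or fill a call up. It gives the time, the measured TCP pose, the force, the opening and the grip force at its end, in the units of the state.
- telemetry.get_state(): the state, without advancing time (a new reading comes with each control period).
- eyes.grab_frame(name): name is "scene" or "side" or "wrist"; returns the picture (480x640x3 uint8, red, green, blue); there is no depth.
- eyes.calibration(name): a dict with "mtx" (3x3 intrinsics, pixels), "rvec" (rotation vector, rad) and "tvec" (3), from world to camera coordinates, as OpenCV has them. Camera axes: x right, y down, z forward; pixel columns grow to the right and rows downward; lengths in m; the calibration is good to about 2 mm. A picture is of the moment at which its call begins: read the wrist's pose just before it. calibration takes no time and is no camera call; for the wrist camera it gives the pose at the moment of the call.
- ticket.job_done(): hands the job in; it is judged then, once.
Trained networks look in the newest picture that a camera, given by its name, has taken for a name from the list of things; names that differ only in an ending like _2 or _b are one class to them, and where a whole thing is asked for, a point or a joint stands for the part that bears it (a point fixed in the world has none). Each returns a list of dicts, best first, with "conf" (0 to 1); they miss things now and then, are a little off and sometimes report something else, mostly with a low value. They report only what shows in the picture. A call takes as long as a camera call.
- recognise(camera, name): "position" ([x, y, z] in m, in world coordinates, good to about 4 mm: the middle of the surface that is visible of it).
- trace(camera, name): "mask" (480x640 bool, what is visible of it).
The state is a dict: "t": time; "q": joint angles; "qd": joint speeds; "joint_efforts": joint torques, N m; "eef_pos": TCP position; "ee_rot": TCP orientation; "force": force on the tool from outside, world axes, zero at the start; "moment": the same for the moment, N m; "width": finger opening in m; "gripper_force": force on a finger pad.
Only numpy, scipy, OpenCV 4.12 (cv2) and the standard library are available. Lean on these libraries where they do the work, as an engineer would, in place of code of your own. Each camera call takes 0.05 s, during which the arm holds its last target. There are 200 camera calls.

## Working session

There is one attempt and no reset: what is moved stays moved. The work goes in short steps, Python scripts to look and compute and a tool call to move; the robot and the scene stay as the last step left them, time stands still between calls to the robot, and variables do not carry over. Pictures are saved under pics/ and viewed, at most 10 in all, crops included, and the job is handed in when it is done.

Besides the shell and the picture viewer there is one more tool, called as name([rows], argument=value, ...), one row to a line, values as JSON. servo_tool: Moves the arm, as the interface text tells. Its arguments: {"type":"object","properties":{"series":{"type":"array"},"claw":{"type":"number"},"grip_force":{"type":"number"}},"required":["series"]}

```bash
mkdir -p pics; cat > h.py <<'E'
from station import telemetry, eyes, ticket, recognise, trace
import numpy as np, cv2
def grab(c,f=None):
    im=eyes.grab_frame(c)
    if f: cv2.imwrite('pics/'+f,im[:,:,::-1])
    return im
def proj(c,P):
    k=eyes.calibration(c)
    return cv2.projectPoints(np.array(P,float).reshape(-1,3),np.array(k['rvec']),np.array(k['tvec']),np.array(k['mtx']),None)[0].reshape(-1,2)
def st():
    s=telemetry.get_state(); print('t',round(s['t'],2),'p',np.round(s['eef_pos'],4),'r',np.round(s['ee_rot'],3),'F',np.round(s['force'],2),'w',s['width'],'q',np.round(s['q'],3)); return s
E
python3 - <<'E'
from h import *
st()
for c in ['scene','side']:
    grab(c,c+'0.png')
    for n in ['printer','cover_hinge','cover_front','rocker_on','feed_top','cancel_top']:
        try: print(c,n,[(np.round(r['position'],3),round(r['conf'],2)) for r in recognise(c,n)[:2]])
        except Exception as e: print(n,e)
E
```

```text
t 0.0 p [ 0.1575 -0.6558  0.1894] r [ 3.14  -0.    -2.906] F [-0.28  0.38 -0.17] w 0.08798815462614927 q [-1.047  0.359  0.011 -0.    -1.224 -0.288]
scene printer [(array([ 0.649, -0.066,  0.164]), 0.82), (array([0.555, 0.153, 0.03 ]), 0.68)]
scene cover_hinge [(array([ 0.645, -0.066,  0.167]), 0.71)]
scene cover_front [(array([ 0.621, -0.12 ,  0.218]), 0.59)]
scene rocker_on [(array([ 0.66 , -0.002,  0.171]), 0.5), (array([0.509, 0.027, 0.175]), 0.32)]
scene feed_top []
scene cancel_top [(array([0.563, 0.016, 0.174]), 0.61)]
side printer [(array([ 0.574, -0.018,  0.134]), 0.7), (array([0.553, 0.02 , 0.171]), 0.45)]
side cover_hinge [(array([ 0.571, -0.01 ,  0.133]), 0.7)]
side cover_front [(array([ 0.575, -0.098,  0.245]), 0.71)]
side rocker_on []
side feed_top [(array([0.406, 0.476, 0.083]), 0.54), (array([0.507, 0.029, 0.169]), 0.41)]
side cancel_top [(array([0.555, 0.02 , 0.172]), 0.6), (array([ 0.468, -0.244,  0.108]), 0.42)]
```

View pics/scene0.png

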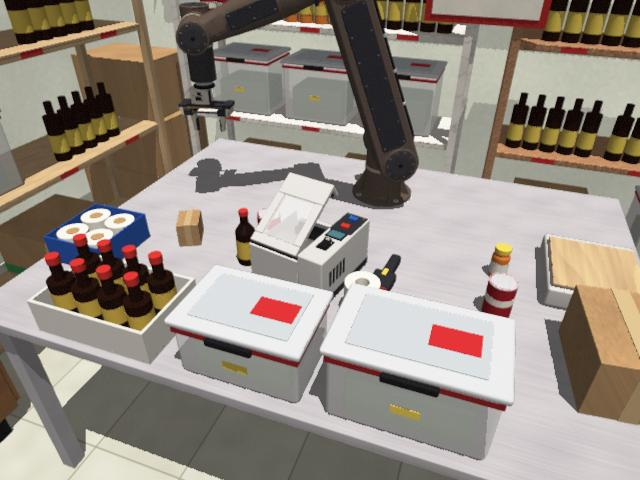

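View pics/side0.png

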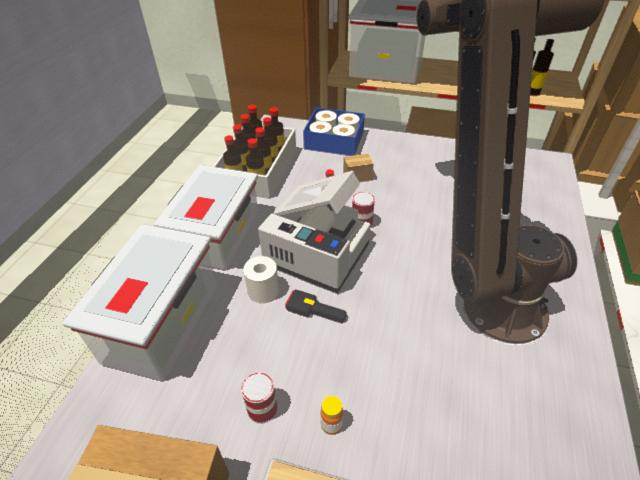

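The scene view shows the printer centred near (310,245), with its cover open and its front towards the robot. The keys sit at about (350,220), and a bottle and a can stand to its right. The side view shows the keys at (318,238) and (335,243). Next I'll measure the keys by colour.

```bash
cat > m.py <<'E'
from h import *
def ray(c,uv,z):
    k=eyes.calibration(c);R=cv2.Rodrigues(np.array(k['rvec'],float))[0];t=np.array(k['tvec'],float).ravel()
    d=R.T@np.linalg.solve(np.array(k['mtx']),[uv[0],uv[1],1.]);o=-R.T@t
    return o+d*(z-o[2])/d[2]
def blob(im,col,box):
    x0,y0,x1,y1=box;a=im[y0:y1,x0:x1].astype(int);r,g,b=a[...,0],a[...,1],a[...,2]
    m=(b>r+60)&(b>g+30) if col=='blue' else (r>g+70)&(r>b+70)
    n,l,s,c=cv2.connectedComponentsWithStats(m.astype(np.uint8))
    if n<2: return None
    i=1+np.argmax(s[1:,4]);return c[i]+[x0,y0],s[i,4]
E
python3 - <<'E'
from m import *
ims=[]
for c,box in [('scene',(315,205,370,245)),('side',(300,225,350,255))]:
    im=grab(c)
    for col in ['blue','red']:
        b=blob(im,col,box); print(c,col,b, b and np.round(ray(c,b[0],.172),4))
    x0,y0=(240,165) if c=='scene' else (250,160)
    ims.append(cv2.resize(im[y0:y0+133,x0:x0+133],None,fx=3,fy=3,interpolation=cv2.INTER_CUBIC))
cv2.imwrite('pics/crop1.png',np.hstack(ims)[:,:,::-1])
for n in ['sauce_bottle','can_a','spare_roll']:
    print(n,[(np.round(r['position'],3),round(r['conf'],2)) for r in recognise('side',n)[:3]])
E
```

```text
scene blue (array([352.87804878, 217.75609756]), np.int32(41)) [0.5128 0.026  0.172 ]
scene red (array([344.81818182, 225.02272727]), np.int32(44)) [0.5596 0.016  0.172 ]
side blue (array([333.94, 243.38]), np.int32(50)) [0.5094 0.0294 0.172 ]
side red (array([318.85714286, 237.97959184]), np.int32(49)) [0.5566 0.0189 0.172 ]
sauce_bottle [(array([0.699, 0.136, 0.088]), 0.69), (array([ 0.602, -0.28 ,  0.181]), 0.42)]
can_a [(array([ 0.471, -0.242,  0.106]), 0.88), (array([0.576, 0.488, 0.11 ]), 0.55), (array([0.558, 0.021, 0.175]), 0.5)]
spare_roll [(array([0.693, 0.138, 0.089]), 0.68)]
```

View pics/crop1.png

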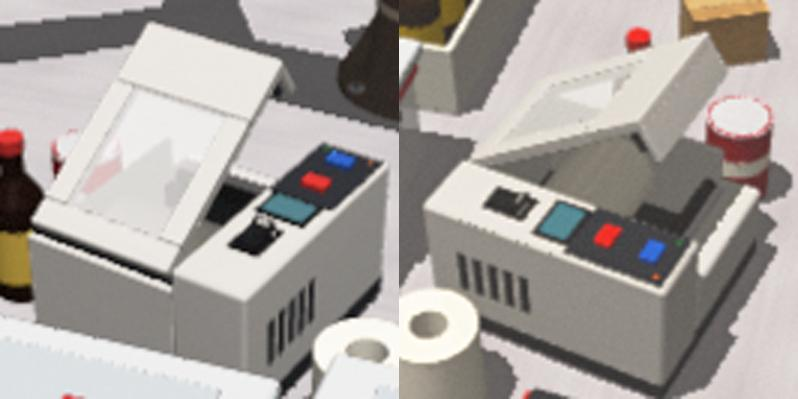

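The crop shows the cover's front top corners at about (334,187) and (291,172) in the scene view, and about (329,202) and (354,171) in the side view. The cover is well open. I'll fit the pose and the cover angle from these points.

```bash
cat > pm.py <<'E'
from m import *
from scipy.optimize import least_squares
def L2W(p,l):
    l=np.atleast_2d(l);c,s=np.cos(p[2]),np.sin(p[2])
    return np.c_[p[0]+c*l[:,0]-s*l[:,1],p[1]+s*l[:,0]+c*l[:,1],l[:,2]]
def cov(a,s,y,n=.015): return [.118-s*np.cos(a)+n*np.sin(a),y,.15+s*np.sin(a)+n*np.cos(a)]
E
python3 - <<'E'
from pm import *
obs={'scene':[(352.9,217.8),(344.8,225),(334,187),(290.7,172.3)],'side':[(333.9,243.4),(318.9,238),(329.3,201.7),(354.5,171)]}
def f(p):
    P=L2W(p,[[-.102,.08,.172],[-.054,.08,.172],cov(p[3],.225,.035),cov(p[3],.225,-.119)])
    return np.concatenate([(proj(c,P)-o).ravel() for c,o in obs.items()])
r=least_squares(f,[.592,-.07,-.2,.6],x_scale=[.1,.1,.1,.1],diff_step=1e-4);p=r.x
print(np.round(p,4));print(np.round(r.fun.reshape(-1,2),1).tolist())
for a in np.linspace(p[3],0,6): print(round(a,2),np.round(L2W(p,cov(a,.195,-.042)),4))
print('rocker',np.round(L2W(p,[.041,.08,.179]),4),'feed',np.round(L2W(p,[-.102,.08,.173]),4))
E
```

```text
[ 0.5926 -0.0745 -0.2333  0.5376]
[[0.4, -0.1], [0.1, -0.2], [0.8, -1.1], [-0.2, 0.2], [-0.6, -0.8], [-0.4, -0.9], [0.8, -0.5], [-0.4, 0.8]]
0.54 [[ 0.5422 -0.1057  0.2627]]
0.43 [[ 0.5313 -0.1031  0.2449]]
0.32 [[ 0.5224 -0.1009  0.226 ]]
0.22 [[ 0.5154 -0.0993  0.2063]]
0.11 [[ 0.5106 -0.0981  0.1858]]
0.0 [[ 0.508  -0.0975  0.165 ]]
rocker [[ 0.651  -0.0061  0.179 ]] feed [[0.5118 0.027  0.173 ]]
```

servo_tool([
  [[0,0,-30,0.087],[0,0,-30,0.087],[0,0,-30,0.087],[0,0,-30,0.087],[0,0,-30,0.087],[0,0,-20,0],[0,0,0,0],[0,0,0,0],[0,0,0,0],[0,0,0,0]],
], claw=1, grip_force=10)

```text
t: 1.78
eef_pos: [0.1576, -0.6558, 0.3589]
ee_rot: [3.14, -0.001, 2.943]
force: [0.2, 0.0, 0.1]
width: 0.0267
gripper_force: 0.0
```

servo_tool([
  [[-13.5,30.8,0,0],[-13.5,30.8,0,0],[-13.5,30.8,0,0],[-13.5,30.8,0,0],[-13.5,30.8,0,0],[-13.5,30.8,0,0],[-13.5,30.8,0,0],[-13.5,30.8,0,0],[-13.5,30.8,0,0],[-13.5,30.8,0,0]],
])

```text
t: 2.62
eef_pos: [0.3512, -0.3794, 0.3594]
ee_rot: [3.141, -0.001, 2.942]
force: [0.6, -0.9, 0.5]
width: 0.0007
gripper_force: 0.0
```

servo_tool([
  [[-13.5,30.8,0,0],[-13.5,30.8,0,0],[-13.5,30.8,0,0],[-13.5,30.8,0,0],[-13.5,30.8,0,0],[-13.5,30.8,0,0],[-13.5,30.8,0,0],[-13.5,30.8,0,0],[-13.5,30.8,0,0],[0,0,0,0]],
])

```text
t: 3.45
eef_pos: [0.5269, -0.1296, 0.3581]
ee_rot: [3.142, -0.003, 2.946]
force: [-0.4, -0.0, 0.4]
width: 0.0006
gripper_force: 0.0
```

```bash
python3 - <<'E'
from pm import *
st(); im=grab('wrist')
p=[.5926,-.0745,-.225,.5376]
pts={'feed':[-.102,.08,.173],'cancel':[-.054,.08,.173],'rock':[.041,.08,.179],'cf':cov(.5376,.195,-.042),'c1':cov(.5376,.225,.035),'c2':cov(.5376,.225,-.119)}
for n,l in pts.items():
    u=proj('wrist',L2W(p,l))[0];print(n,np.round(u,1));cv2.circle(im,(int(np.clip(u[0],-2000,2000)),int(np.clip(u[1],-2000,2000))),4,(0,255,0),1)
cv2.imwrite('pics/w1.png',im[:,:,::-1])
E
```

```text
t 3.45 p [ 0.5269 -0.1296  0.3581] r [ 3.142e+00 -3.000e-03  2.946e+00] F [-0.37 -0.03  0.41] w 0.000617813970331301 q [ 1.190e-01  7.700e-02  2.000e-02 -1.000e-03 -1.517e+00 -1.886e+00]
feed [475.7 177. ]
cancel [469.2 225. ]
rock [459.5 313.7]
cf [356.4 257.5]
c1 [464.3 232.7]
c2 [255.7 226.5]
```

View pics/w1.png

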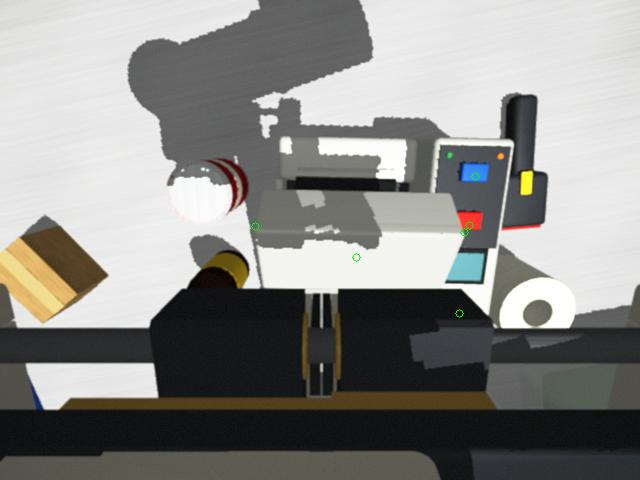

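The wrist view agrees with the model to about 5 px (roughly 5 mm). The feed key is seen at (475,172) and was predicted at (476,177). I'll move above the press point, then follow the cover's arc down.

servo_tool([
  [[-2,5,10,0.005],[-2,5,10,0.005],[-2,5,10,0.005],[-2,5,10,0.005],[-2,6.5,10,0.005],[0,0,10,0.005],[0,0,10,0],[0,0,10,0],[0,0,0,0],[0,0,0,0]],
])

```text
t: 4.33
eef_pos: [0.5399, -0.1099, 0.2799]
ee_rot: [-3.141, -0.001, 2.912]
force: [0.5, -0.2, -0.0]
width: 0.0002
gripper_force: 0.0
```

servo_tool([
  [[0,0,8,0],[0,0,8,0],[5.6,0,8.9,0],[5.6,0,8.9,0],[4.6,0,9.4,0],[4.6,0,9.4,0],[3.6,0,9.8,0],[3.6,0,9.8,0],[0,0,0,0],[0,0,0,0]],
])

```text
t: 5.17
eef_pos: [0.5129, -0.1033, 0.2076]
ee_rot: [-3.141, -0.001, 2.913]
force: [-0.4, 0.2, 0.3]
width: 0.0008
gripper_force: 0.0
```

servo_tool([
  [[2.5,0,10,0],[2.5,0,10,0],[1.3,0,10,0],[1.3,0,8,0],[0,0,3,0],[0,0,1.5,0],[0,0,1,0],[0,0,0,0],[0,0,0,0],[0,0,0,0]],
])

```text
t: 6.0
eef_pos: [0.5062, -0.1016, 0.165]
ee_rot: [3.141, 0.001, 2.912]
force: [-0.3, 0.1, -0.6]
width: 0.0006
gripper_force: 0.0
```

```bash
python3 - <<'E'
from pm import *
st(); im=grab('side'); w=grab('wrist')
cv2.imwrite('pics/c2.png',np.hstack([cv2.resize(im[160:293,250:383],(400,400),interpolation=cv2.INTER_CUBIC),cv2.resize(w,(400,400))])[:,:,::-1])
E
```

```text
t 6.0 p [ 0.5062 -0.1016  0.165 ] r [3.141e+00 1.000e-03 2.912e+00] F [-0.26  0.12 -0.6 ] w 0.0005885170356410553 q [ 0.183  0.116 -0.372  0.    -1.083 -1.983]
```

View pics/c2.png

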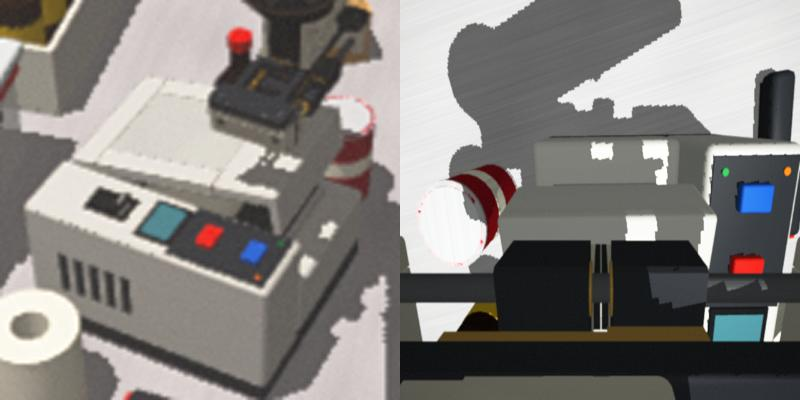

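The cover is not shut yet. Its front edge in the crop is still raised, near (310,175). I'll project the TCP and the model cover at several angles to compare.

```bash
python3 - <<'E'
from pm import *
s=telemetry.get_state(); print('tcp crop',(proj('side',s['eef_pos'])-[250,160])*400/133)
p=[.5926,-.0745,-.225]
im=cv2.imread('pics/c2.png')[:, :400]
im=cv2.resize(im,(600,600),interpolation=cv2.INTER_CUBIC)
for a,col in [(0,(0,255,0)),(.15,(0,0,255)),(.3,(255,0,0))]:
    u=(proj('side',L2W(p,[cov(a,.225,.035),cov(a,.225,-.119),cov(a,0,-.119),cov(a,0,.035)]))-[250,160])*600/133
    cv2.polylines(im,[u.astype(int)],True,col,1); print(a,u.round().tolist())
u=((proj('side',s['eef_pos'])-[250,160])*600/133).astype(int)[0]; cv2.circle(im,tuple(int(v) for v in u),5,(255,0,255),2)
cv2.imwrite('pics/c3.png',im)
E
```

```text
tcp crop [[286.46922307 167.73900329]]
0 [[416.0, 339.0], [513.0, 202.0], [231.0, 111.0], [119.0, 234.0]]
0.15 [[410.0, 298.0], [510.0, 162.0], [228.0, 110.0], [117.0, 233.0]]
0.3 [[397.0, 255.0], [499.0, 120.0], [226.0, 110.0], [114.0, 233.0]]
```

View pics/c3.png

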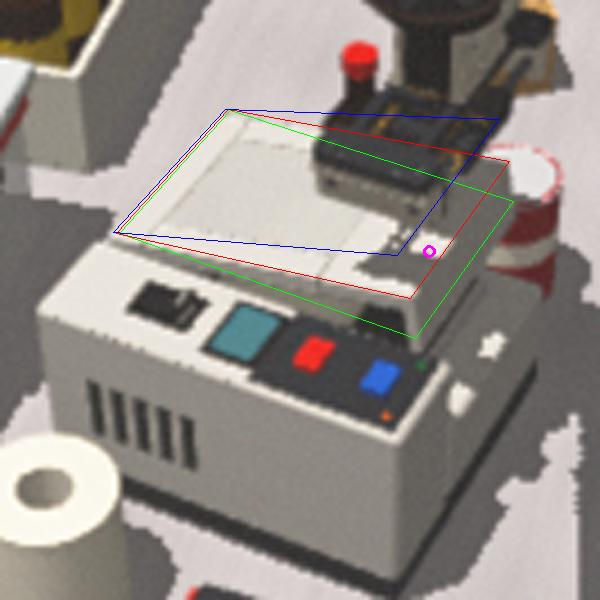

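```bash
python3 - <<'E'
from pm import *
st(); w=grab('wrist','w4.png'); p=[.5926,-.0745,-.225]
print(blob(w,'blue',(500,150,640,300)),blob(w,'red',(500,280,610,340)))
print(proj('wrist',L2W(p,[[-.102,.08,.173],[-.054,.08,.173]])), proj('wrist',L2W(p,[[-.102,.08,.143],[-.054,.08,.143]])))
k=eyes.calibration('wrist');R=cv2.Rodrigues(np.array(k['rvec'],float))[0];print('cam',-R.T@np.array(k['tvec']).ravel(),k['mtx'])
print('tcp px',proj('wrist',telemetry.get_state()['eef_pos']))
E
```

```text
t 6.1 p [ 0.5061 -0.1016  0.1649] r [3.141 0.    2.912] F [0.51 0.85 0.3 ] w 0.000332431684314078 q [ 0.183  0.116 -0.372  0.    -1.083 -1.983]
(array([568.58458458, 237.57857858]), np.int32(1998)) (array([554.96811337, 317.59787422]), np.int32(1129))
[[569.77986478 246.31302526]
 [554.54081838 332.40585626]] [[537.31302543 233.3677687 ]
 [525.73478111 309.54275322]]
cam [ 0.43545035 -0.08533318  0.35933117] [[380.30843169   0.         321.07075066]
 [  0.         380.30843169 252.74189146]
 [  0.           0.           1.        ]]
tcp px [[321.48269205 285.5488858 ]]
```

View pics/w4.png

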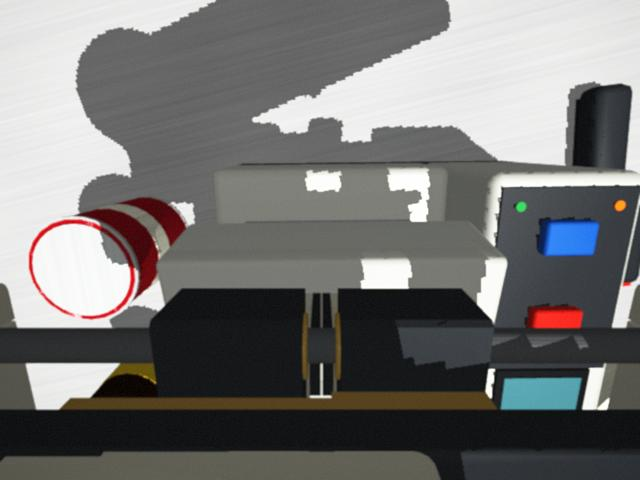

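The arm's reported height checks out against the wrist view (blue key at column 569, predicted 570). The cover's front edge at row 258 spans columns 165–505, which puts it about 25 mm above shut. The true contact point therefore seems to sit above the TCP, so I'll press on in small steps and watch the force.

servo_tool([
  [[0,0,2,0],[0,0,2,0],[0,0,2,0],[0,0,2,0],[0,0,0,0],[0,0,0,0],[0,0,0,0],[0,0,0,0],[0,0,0,0],[0,0,0,0]],
])

```text
t: 6.98
eef_pos: [0.506, -0.1016, 0.1567]
ee_rot: [3.141, 0.0, 2.912]
force: [-0.5, -0.3, -0.3]
width: 0.0005
gripper_force: 0.0
```

```bash
cat > cv.py <<'E'
from pm import *
import sys
st(); w=grab('wrist'); im=grab('side')
# vertical grey profile of cover left-front edge in the side view
g=cv2.cvtColor(im,cv2.COLOR_RGB2GRAY).astype(int)
print('col341',g[218:240,341]); print('col335',g[215:240,335])
# wrist columns: front edge rows
gw=cv2.cvtColor(w,cv2.COLOR_RGB2GRAY).astype(int); print('wrist col 200',gw[210:285:3,200]); print('row270',gw[270,140:175:2],gw[270,485:520:2])
print(blob(w,'blue',(450,100,640,330)))
E
python3 cv.py
```

```text
t 6.98 p [ 0.506  -0.1016  0.1567] r [3.141 0.    2.912] F [-0.51 -0.26 -0.33] w 0.0005181954426808984 q [ 0.183  0.123 -0.384 -0.    -1.064 -1.983]
col341 [117 103 105 103 104 104 116 175 231 227 184 138 130 136 138 141 140 139
 135 121  77  66]
col335 [222 150 105 103 106 108 105 105 146 232 234 227 166 129 122  61  48  49
  50  54  68  69  70  65  71]
wrist col 200 [105  97 102 104 100 103 101  98  99 103 101 100  99  98 100 106 117 118
 122 118 121 121 118 122 121]
row270 [ 41  37  38  38  37  42  40 153 180 131 116 119 121 120 116 121 120 123] [185 252 252 252 252 252 252 252 251 248 157  74  75  78  76  72  75  76]
(array([579.13194444, 241.81805556]), np.int32(2160))
```

```bash
python3 - <<'E'
from pm import *
im=grab('side');sc=grab('scene')
p=[.588,-.0735,-.225];e=np.array(telemetry.get_state()['eef_pos'])
out=[]
for c,i,(x0,y0) in [('scene',sc,(240,120)),('side',im,(255,150))]:
    s=4; o=cv2.resize(i[y0:y0+140,x0:x0+100],None,fx=s,fy=s,interpolation=cv2.INTER_CUBIC)
    u=(proj(c,[e,e+[0,0,.066]])-[x0,y0])*s
    cv2.line(o,tuple(u[0].astype(int).tolist()),tuple(u[1].astype(int).tolist()),(255,0,255),1)
    out.append(o)
cv2.imwrite('pics/c5.png',np.hstack(out)[:,:,::-1])
E
```

```text
(no output)
```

View pics/c5.png

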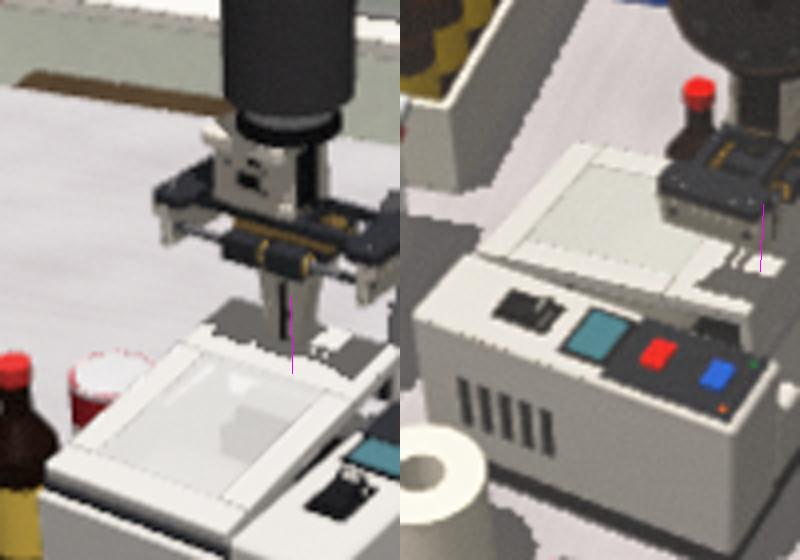

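The scene crop shows the fingers meeting the cover band at about (285,342), while the TCP projects to (293,372), roughly 20 mm lower. The force reads zero and the cover did not move in the last step. I'll raise the tool slightly and check whether the fingers come free and whether the cover follows.

servo_tool([
  [[0,0,-5,0],[0,0,-5,0],[0,0,-5,0],[0,0,-5,0],[0,0,-5,0],[0,0,-5,0],[0,0,-5,0],[0,0,0,0],[0,0,0,0],[0,0,0,0]],
])

```text
t: 8.02
eef_pos: [0.5057, -0.1016, 0.1914]
ee_rot: [3.142, -0.0, 2.912]
force: [-0.2, -0.2, 0.3]
width: 0.0004
gripper_force: 0.0
```

```bash
python3 cv.py; python3 - <<'E'
from pm import *
sc=grab('scene','sc6.png'); e=np.array(telemetry.get_state()['eef_pos']); u=proj('scene',e)[0]; print(u)
im=grab('side','sd6.png')
g=cv2.cvtColor(sc,cv2.COLOR_RGB2GRAY).astype(int)
for dx in range(-8,5,2): print(dx,g[int(u[1])-22:int(u[1])+8,int(u[0])+dx])
E
```

```text
t 8.02 p [ 0.5057 -0.1016  0.1914] r [ 3.142 -0.     2.912] F [-0.24 -0.23  0.32] w 0.0003879134438443147 q [ 0.183  0.095 -0.332 -0.    -1.144 -1.983]
col341 [107 107 105 105 117 170 230 232 230 223 183 134 129 134 138 140 139 139
 131 122  79  69]
col335 [231 219 148 107 103 104 147 230 230 229 230 227 160 132 122  61  48  50
  51  57  66  72  68  70  70]
wrist col 200 [233 233 237 234 207 102 100  96  97  98 115 118 120 118 118 117 118 117
 115 118 119 117 119 118 119]
row270 [249 247 247 242 243 243 238 184  53  38  41  41  38 101 182 190 230 238] [76 77 77 78 75 74 78 76 74 73 74 71 73 73 71 71 71 71]
(array([540.008519  , 227.87549148]), np.int32(1526))
[313.0637348  203.43935381]
-8 [123 142 149 156 187 203 207 204 203 203 202 207 211 211 208 156 107 103
 102 103 105 103 101 103 103 209 236 236 236 236]
-6 [107 107 109 106 106 105 105 108 109 107 108 120 182 208 208 194 140 103
 103 102 104 102 103 102 106 191 232 236 236 237]
-4 [ 77  75  74  73  70  75  77  77  78  87  90  93 120 179 205 207 168 120
 102 103 102 104 103 104 101 102 208 236 236 236]
-2 [ 64  63  64  63  59  45  30  32  54  63  64  63  59 102 180 206 188 141
 108 103 103 103 102 102 103 104 208 236 236 236]
0 [108 107 108 108 107 106 108 108 106 108 107 108 106 116 178 203 202 187
 138 103 105 103 103 104 103 102 209 236 236 236]
2 [107 107 107 107 106 107 107 103 100 101 100  99  99 106 180 207 204 205
 161 112 103 102 105 103 136 123 194 233 236 236]
4 [ 90  92  97  96  97  97  99  97  96  99  97 103 148 194 209 207 207 205
 190 139 105 136 218 177 193 162 104 209 235 236]
```

The fingertips end about 25–30 mm above the reported TCP, and both the wrist and scene views agree. The cover stayed put while I raised the tool. I'll keep pressing until the force rises.

servo_tool([
  [[0,0,10,0],[0,0,10,0],[0,0,10,0],[0,0,4,0],[0,0,4,0],[0,0,3,0],[0,0,3,0],[0,0,2,0],[0,0,0,0],[0,0,0,0]],
])

```text
t: 9.05
eef_pos: [0.5061, -0.1016, 0.1458]
ee_rot: [3.142, 0.0, 2.912]
force: [-0.3, 0.2, -0.5]
width: 0.0006
gripper_force: 0.0
```

```bash
python3 cv.py
```

```text
t 9.05 p [ 0.5061 -0.1016  0.1458] r [3.142 0.    2.912] F [-0.25  0.24 -0.53] w 0.000619326156951903 q [ 0.183  0.133 -0.399  0.    -1.039 -1.983]
col341 [147 201 131 103 105 107 105 104 102 104 149 234 233 198 146 135 143 138
 141 130  77  67]
col335 [233 229 223 152 108 103 107 107 107 104 116 175 232 232 221 148 134 117
  57  52  65  72  70  63  70]
wrist col 200 [100  99  97 100  96  94  94  96  97  98  96  93  95  97 108 116 114 115
 120 116 114 118 116 116 116]
row270 [ 34  41  41  38 145 171 167 172 170 133 112 115 114 114 115 113 116 115] [252 252 252 252 251 252 251 252 250 242 231 240 246 103  64  71  73  75]
(array([594.75947282, 247.20140033]), np.int32(2428))
```

The cover now follows the tool: its edge moved down 3 px for 11 mm of travel. I'll keep going.

servo_tool([
  [[0,0,2,0],[0,0,2,0],[0,0,1,0],[0,0,1,0],[0,0,1,0],[0,0,1,0],[0,0,0,0],[0,0,0,0],[0,0,0,0],[0,0,0,0]],
])

```text
t: 9.98
eef_pos: [0.506, -0.1016, 0.1377]
ee_rot: [3.142, 0.0, 2.912]
force: [-0.5, -0.0, -0.5]
width: 0.0007
gripper_force: 0.0
```

servo_tool([
  [[0,0,1,0],[0,0,1,0],[0,0,1,0],[0,0,1,0],[0,0,0,0],[0,0,0,0],[0,0,0,0],[0,0,0,0],[0,0,0,0],[0,0,0,0]],
])

```text
t: 10.82
eef_pos: [0.506, -0.1016, 0.1337]
ee_rot: [3.142, 0.0, 2.912]
force: [1.0, -0.2, 0.1]
width: 0.0004
gripper_force: 0.0
```

```bash
python3 cv.py
```

```text
t 10.82 p [ 0.506  -0.1016  0.1337] r [3.142 0.    2.912] F [ 1.   -0.25  0.1 ] w 0.00041885258689394506 q [ 0.183  0.144 -0.416  0.    -1.011 -1.983]
col341 [110 111 123 150 216 207 118 107 108 105 108 103 115 177 233 233 217 148
 135 122  76  67]
col335 [109 158 231 234 221 160 142 108 102 108 107 106 106 105 150 233 232 218
 149 133 111  76  69  65  66]
wrist col 200 [ 95 102  94 101 102  96  92  92  92  96  96  93  97 110 115 117 119 118
 118 119 120 120 120 117 120]
row270 [150 164 159 160 160 164 166 116  36  73 111 115 122 115 118 119 120 118] [253 253 252 253 252 253 253 252 251 238 107  96 123 148 172 198 219 232]
(array([610.46513536, 254.72354389]), np.int32(2438))
```

servo_tool([
  [[0,0,1,0],[0,0,1,0],[0,0,1,0],[0,0,1,0],[0,0,0,0],[0,0,0,0],[0,0,0,0],[0,0,0,0],[0,0,0,0],[0,0,0,0]],
])

```text
t: 11.75
eef_pos: [0.506, -0.1016, 0.1297]
ee_rot: [-3.142, 0.0, 2.912]
force: [0.2, -0.3, -0.1]
width: 0.0005
gripper_force: 0.0
```

```bash
python3 cv.py | head -3
```

```text
t 11.75 p [ 0.506  -0.1016  0.1297] r [-3.142  0.     2.912] F [ 0.15 -0.32 -0.06] w 0.0005460898150667861 q [ 0.183  0.148 -0.422  0.    -1.001 -1.983]
col341 [103 105 115 150 218 207 130 105 104 105 105 104 105 117 176 233 234 210
 150 126  78  67]
```

servo_tool([
  [[0,0,1,0],[0,0,1,0],[0,0,1,0],[0,0,1,0],[0,0,1,0],[0,0,0,0],[0,0,0,0],[0,0,0,0],[0,0,0,0],[0,0,0,0]],
])

```text
t: 12.68
eef_pos: [0.5063, -0.1017, 0.1287]
ee_rot: [-3.141, 0.003, 2.914]
force: [-14.3, 5.9, 34.3]
width: 0.0004
gripper_force: 17.2
```

```bash
cat >> cv.py <<'E'
print('side keys',blob(im,'blue',(300,225,350,262)),blob(im,'red',(300,225,350,262)))
E
python3 cv.py
```

```text
t 12.68 p [ 0.5063 -0.1017  0.1287] r [-3.141e+00  3.000e-03  2.914e+00] F [-14.33   5.9   34.34] w 0.0003616864966338061 q [ 1.830e-01  1.480e-01 -4.250e-01  1.000e-03 -9.960e-01 -1.983e+00]
col341 [105 104 114 151 217 222 206 117 108 108 108 108 104 115 175 232 233 222
 155 126  79  67]
col335 [108 105 141 221 231 223 151 110 104 110 110 109 107 107 116 174 233 232
 210 149 122  77  69  68  70]
wrist col 200 [111 114 107 106 106 102  94  95  95  97  95  93 101 117 118 121 122 121
 120 121 125 119 121 123 123]
row270 [161 165 166 164 166 167  78  39  40  86 115 121 122 124 122 122 120 121] [205 253 253 253 253 253 253 253 253 250 151  85  87  86 100 127 153 176]
(array([614.05265527, 257.91359136]), np.int32(2222))
side keys (array([333.97959184, 243.30612245]), np.int32(49)) (array([318.85714286, 237.97959184]), np.int32(49))
```

The force rose to 34 N, so this is a hard stop, and the printer's keys have not moved in the side view. I'll ease off and look.

servo_tool([
  [[0,0,-3,0],[0,0,0,0],[0,0,-10,0],[0,0,-10,0],[0,0,-10,0],[0,0,-10,0],[0,0,-10,0],[0,0,-10,0],[0,0,-10,0],[0,0,0,0]],
])

```text
t: 13.62
eef_pos: [0.5072, -0.1017, 0.2002]
ee_rot: [3.141, 0.003, 2.913]
force: [0.3, -0.4, 0.8]
width: 0.0003
gripper_force: 0.0
```

```bash
python3 - <<'E'
from pm import *
st(); im=grab('side');sc=grab('scene')
p=[.588,-.0735,-.225];e=np.array(telemetry.get_state()['eef_pos'])
out=[]
for c,i,(x0,y0) in [('scene',sc,(240,120)),('side',im,(258,140))]:
    s=4; o=cv2.resize(i[y0:y0+145,x0:x0+100],None,fx=s,fy=s,interpolation=cv2.INTER_CUBIC)
    u=(proj(c,[e,e+[0,0,.066]])-[x0,y0])*s
    cv2.line(o,tuple(u[0].astype(int).tolist()),tuple(u[1].astype(int).tolist()),(255,0,255),1)
    u=(proj(c,L2W(p,[cov(0,.225,.035),cov(0,.225,-.119)]))-[x0,y0])*s
    cv2.line(o,tuple(u[0].astype(int).tolist()),tuple(u[1].astype(int).tolist()),(0,255,0),1)
    out.append(o)
cv2.imwrite('pics/c7.png',np.hstack(out)[:,:,::-1])
w=grab('wrist');print('blue w',blob(w,'blue',(400,60,640,330)),blob(w,'red',(400,60,640,330)))
E
```

```text
t 13.62 p [ 0.5072 -0.1017  0.2002] r [3.141e+00 3.000e-03 2.913e+00] F [ 0.26 -0.39  0.81] w 0.00034761346968083674 q [ 1.830e-01  8.900e-02 -3.190e-01  1.000e-03 -1.160e+00 -1.983e+00]
blue w (array([534.11672598, 225.06263345]), np.int32(1405)) (array([523.52029221, 300.18100649]), np.int32(1232))
```

View pics/c7.png

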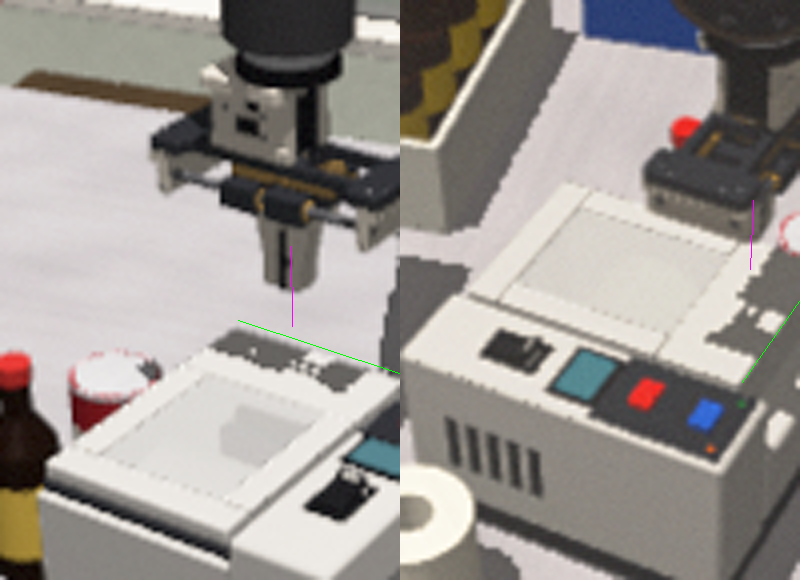

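The cover is now flush and shut. The free fingertip shows at scene (290,290) and the TCP projects to (292,326), so the real tip is about 36 mm above the reported TCP. Contact at TCP z = 0.129 on the 0.165 surface agrees. Next I'll cross-check the lateral position with the wrist camera.

```bash
python3 - <<'E'
from pm import *
k=eyes.calibration('wrist');R=cv2.Rodrigues(np.array(k['rvec'],float))[0];C=-R.T@np.array(k['tvec']).ravel()
w=grab('wrist'); b=blob(w,'blue',(400,60,640,330))[0]; r=blob(w,'red',(400,200,640,330))[0]
obs=np.r_[b,r]
for nm,p in [('fit',[.5926,-.0745,-.2333]),('y.22',[.5925,-.073,-.22])]:
    P=L2W(p,[[-.102,.08,.172],[-.054,.08,.172]])
    g=lambda d:(cv2.projectPoints(P-np.array(d),np.array(k['rvec']),np.array(k['tvec']),np.array(k['mtx']),None)[0].ravel()-obs)
    s=least_squares(g,[0,0,0],x_scale=.01,diff_step=1e-3); print(nm,'offset of camera',s.x.round(4),s.fun.round(1), g([0,0,0]).round(1))
    print(L2W(p,[[.039,.08,.179],[-.102,.08,.173]]).round(4))
for c in ['wrist','scene']:
  if c=='scene': grab('scene')
  for n in ['rocker_on','feed_top']: print(c,n,[(np.round(q['position'],3),round(q['conf'],2)) for q in recognise(c,n)[:2]])
E
```

```text
fit offset of camera [ 0.0038 -0.0018  0.0027] [ 0.5  0.1 -0.6 -0.1] [ 0.5  7.9 -0.7  7.8]
[[ 0.649  -0.0057  0.179 ]
 [ 0.5119  0.0269  0.173 ]]
y.22 offset of camera [ 0.0027 -0.0009  0.0023] [ 0.   0.  -0.1 -0. ] [1.  5.4 0.8 5.6]
[[ 0.648  -0.0034  0.179 ]
 [ 0.5104  0.0273  0.173 ]]
wrist rocker_on []
wrist feed_top [(array([0.509, 0.027, 0.172]), 0.64)]
scene rocker_on [(array([ 0.66 , -0.002,  0.171]), 0.42), (array([ 0.492, -0.267,  0.109]), 0.16)]
scene feed_top [(array([0.512, 0.031, 0.175]), 0.37)]
```

servo_tool([
  [[-16.5,18.2,0,0],[-16.5,18.2,0,0],[-16.5,18.2,0,0],[-16.5,18.2,0,0],[-16.5,18.2,0,0],[-16.5,18.2,0,0],[-16.5,18,0,0],[0,0,0,0],[0,0,0,0],[0,0,0,0]],
])

```text
t: 14.9
eef_pos: [0.6468, -0.0041, 0.197]
ee_rot: [-3.141, -0.001, 2.912]
force: [-1.0, -0.6, -0.3]
width: 0.0005
gripper_force: 0.0
```

servo_tool([
  [[0,0,10,0],[0,0,10,0],[0,0,10,0],[0,0,10,0],[0,0,7,0],[0,0,0,0],[0,0,0,0],[0,0,0,0],[0,0,0,0],[0,0,0,0]],
])

```text
t: 15.73
eef_pos: [0.6477, -0.0039, 0.1513]
ee_rot: [3.141, 0.001, 2.913]
force: [0.3, 1.0, -0.7]
width: 0.0004
gripper_force: 0.0
```

```bash
python3 - <<'E'
from pm import *
s=st(); e=np.array(s['eef_pos'])
p=[.592,-.073,-.22]; d=e[:2]-p[:2]; c,sn=np.cos(p[2]),np.sin(p[2]); print('local tip',c*d[0]+sn*d[1],-sn*d[0]+c*d[1])
im=grab('side');sc=grab('scene');out=[]
for cam,i,(x0,y0) in [('scene',sc,(290,160)),('side',im,(260,170))]:
    o=cv2.resize(i[y0:y0+100,x0:x0+80],None,fx=5,fy=5,interpolation=cv2.INTER_CUBIC)
    P=np.vstack([[e+[0,0,.036]],L2W(p,[[.041,.08,.179],[.055,.08,.168],[-.102,.08,.173]])])
    for u,col in zip((proj(cam,P)-[x0,y0])*5,[(255,0,255),(0,255,0),(0,255,255),(255,255,0)]): cv2.drawMarker(o,tuple(u.astype(int).tolist()),col,cv2.MARKER_CROSS,9,1)
    out.append(o)
cv2.imwrite('pics/c8.png',np.hstack(out)[:,:,::-1])
E
```

```text
t 15.73 p [ 0.6477 -0.0039  0.1513] r [3.141e+00 1.000e-03 2.913e+00] F [ 0.33  0.96 -0.69] w 0.0004383283116151989 q [ 0.295  0.339 -0.108  0.    -1.122 -2.095]
local tip 0.039243295357200746 0.07959360196734908
```

View pics/c8.png

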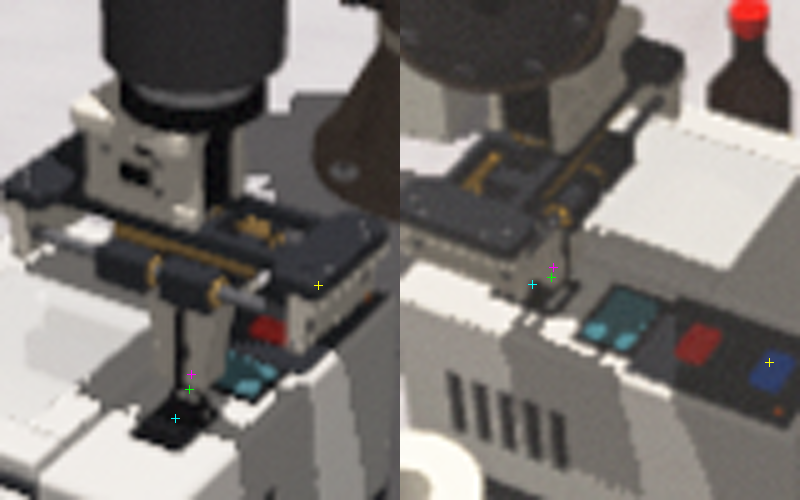

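The picture shows the fingertip just above the front, white-bar end of the rocker, at scene crop (190,388). It matches the model point, so I'll press.

servo_tool([
  [[0,0,4,0],[0,0,3,0],[0,0,2,0],[0,0,2,0],[0,0,1.5,0],[0,0,1.5,0],[0,0,1,0],[0,0,1,0],[0,0,0,0],[0,0,0,0]],
])

```text
t: 16.67
eef_pos: [0.6472, -0.004, 0.136]
ee_rot: [-3.142, 0.001, 2.913]
force: [-6.5, 1.6, 11.0]
width: 0.0003
gripper_force: 5.4
```

servo_tool([
  [[0,0,1,0],[0,0,0.5,0],[0,0,0,0],[0,0,0,0],[0,0,0,0],[0,0,0,0],[0,0,0,0],[0,0,0,0],[0,0,0,0],[0,0,0,0]],
])

```text
t: 17.5
eef_pos: [0.6473, -0.004, 0.1359]
ee_rot: [3.141, 0.002, 2.913]
force: [-9.5, 2.4, 18.1]
width: 0.0004
gripper_force: 9.1
```

The hard stop is at TCP z = 0.136. That matches the rocker's level "on" height of 172 mm with the cover's calibration, where "off" contact would be 0.143. I'll lift and go to the feed key.

servo_tool([
  [[0,0,-2,0],[0,0,-8,0],[0,0,-12,0],[0,0,-12,0],[0,0,-12,0],[0,0,-6,0],[15,0,0,0],[15,0,0,0],[15,0,0,0],[15,0,0,0]],
])

```text
t: 18.33
eef_pos: [0.5884, 0.0098, 0.1856]
ee_rot: [3.141, 0.0, 2.912]
force: [0.3, -0.2, 0.1]
width: 0.0002
gripper_force: 0.0
```

servo_tool([
  [[15,0,0,0],[15,0,0,0],[15,0,0,0],[15,0,0,0],[15,0,0,0],[6,0,0,0],[0,0,0,0],[0,0,0,0],[0,0,0,0],[0,0,0,0]],
])

```text
t: 19.17
eef_pos: [0.5106, 0.028, 0.1851]
ee_rot: [-3.141, -0.0, 2.912]
force: [0.0, 0.5, 0.5]
width: 0.0007
gripper_force: 0.0
```

```bash
python3 - <<'E'
from pm import *
s=st(); e=np.array(s['eef_pos']); grab('scene');grab('side')
p=[.592,-.073,-.22]; d=e[:2]-p[:2]; c,sn=np.cos(p[2]),np.sin(p[2]); print('local tip',c*d[0]+sn*d[1],-sn*d[0]+c*d[1])
for cam in ['scene','side']:
  for n in ['rocker_on','cancel_top']: print(cam,n,[(np.round(q['position'],3),round(q['conf'],2)) for q in recognise(cam,n)[:2]])
im=grab('side'); print(blob(im,'red',(300,225,350,262)))
E
```

```text
t 19.17 p [0.5106 0.028  0.1851] r [-3.141 -0.     2.912] F [0.05 0.46 0.48] w 0.0006515397968709269 q [ 0.439  0.092 -0.351  0.    -1.128 -2.24 ]
local tip -0.10145282568019909 0.08079539904597886
scene rocker_on []
scene cancel_top [(array([0.565, 0.014, 0.173]), 0.49), (array([0.514, 0.033, 0.173]), 0.18)]
side rocker_on []
side cancel_top []
(array([318.90196078, 238.07843137]), np.int32(51))
```

servo_tool([
  [[0,0,12,0],[0,0,12,0],[0,0,12,0],[0,0,8,0],[0,0,3,0],[0,0,2,0],[0,0,2,0],[0,0,1,0],[0,0,1,0],[0,0,0,0]],
])

```text
t: 20.35
eef_pos: [0.51, 0.0279, 0.1331]
ee_rot: [-3.142, 0.001, 2.913]
force: [-3.7, -1.4, 6.7]
width: 0.0006
gripper_force: 3.1
```

servo_tool([
  [[0,0,0.5,0],[0,0,0.5,0],[0,0,0.5,0],[0,0,0,0],[0,0,0,0],[0,0,0,0],[0,0,0,0],[0,0,0,0],[0,0,0,0],[0,0,0,0]],
])

```text
t: 21.18
eef_pos: [0.5102, 0.0279, 0.1329]
ee_rot: [3.141, 0.001, 2.913]
force: [-9.6, 0.7, 16.9]
width: 0.0006
gripper_force: 8.7
```

The key is at its hard stop: TCP z = 0.133, against 0.1327 expected. I'll lift clear.

servo_tool([
  [[0,0,-3,0],[0,0,-10,0],[0,0,-20,0],[0,0,-20,0],[0,0,-20,0],[0,0,-20,0],[0,0,-20,0],[0,0,0,0],[0,0,0,0],[0,0,0,0]],
])

```text
t: 22.02
eef_pos: [0.5099, 0.0282, 0.2437]
ee_rot: [3.141, 0.0, 2.912]
force: [0.0, 0.7, 0.1]
width: 0.0003
gripper_force: 0.0
```

```bash
python3 - <<'E'
from pm import *
st(); im=grab('side'); print(blob(im,'blue',(300,225,350,262)),blob(im,'red',(300,225,350,262)))
g=cv2.cvtColor(im,cv2.COLOR_RGB2GRAY); print(g[205:222,280:300])
sc=grab('scene'); print('scene red/blue',blob(sc,'red',(315,205,370,245)),blob(sc,'blue',(315,205,370,245)))
g=cv2.cvtColor(sc,cv2.COLOR_RGB2GRAY); print('scene rocker\n',g[236:252,312:338])
E
```

```text
t 22.02 p [0.5099 0.0282 0.2437] r [3.141 0.    2.912] F [0.03 0.66 0.11] w 0.0003321267464925739 q [ 0.44   0.053 -0.258 -0.    -1.26  -2.24 ]
(array([333.11764706, 242.94117647]), np.int32(34)) (array([318.84, 238.06]), np.int32(50))
[[212 222 229 231 230 230 231 231 232 225 195 191 212 214 215 215 215 214
  216 215]
 [221 230 232 232 231 230 231 232 229 203 193 207 215 214 216 216 215 215
  214 217]
 [229 231 232 231 232 232 233 229 204 193 210 215 216 216 216 214 216 214
  213 214]
 [233 231 231 231 231 231 230 208 186 207 215 215 215 215 217 214 217 215
  213 216]
 [230 232 232 232 231 228 215 191 205 214 215 215 214 215 213 213 215 216
  214 216]
 [232 231 231 231 228 218 210 215 216 208 214 216 216 214 217 216 216 215
  214 215]
 [231 230 231 230 219 203 233 230 223 205 213 217 215 216 215 213 214 217
  215 216]
 [232 230 231 223 206 225 232 231 232 235 230 224 220 218 217 215 215 214
  214 214]
 [231 235 226 203 226 232 230 231 230 231 231 230 237 229 223 222 217 215
  215 216]
 [209 225 198 207 231 233 231 230 230 232 231 230 231 230 231 236 229 222
  221 217]
 [146 147 140 
[... 1759 characters left out ...]
20  24  29
   34 112 217 233 233 233 232 233]
 [232 232 229 190  85  30  32  50  66  58  30  21  19  21  23  26  27  57
  133 209 233 233 233 233 233 232]
 [232 232 231 210 137  56  25  39  63  76  49  64  57  30  24  26  55 138
  217 233 233 233 232 233 233 233]
 [233 232 232 229 217 201 188 138  61  52  38  61  91 103  28  56 136 217
  233 233 233 233 232 234 233 230]
 [232 232 232 232 232 233 230 217 200 189 137  40  65  82  75 164 216 233
  233 234 232 233 233 232 231 226]
 [232 233 232 232 232 233 232 233 233 231 218 189 153 150 172 224 232 233
  233 233 233 233 233 229 224 198]
 [232 232 233 232 233 233 232 232 233 233 233 231 221 222 225 233 233 232
  234 232 232 232 230 223 197 155]]
```

```bash
python3 -c "
from station import ticket
print(ticket.job_done())"
```

```text
the job is handed in; nothing more can be done
None
```

The cover is shut, the power rocker is on, and the feed key was pressed right down and released. I handed the job in at about 22 s with the arm clear, and the hand-in call returned no verdict. Rocker-on and feed key-down are read from hard-stop heights that matched the expected values; my last check found the printer unmoved.

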